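# Dispense one nut and nudge it into the nest

### The arm

A 6-joint arm with a two-finger parallel gripper is mounted at the origin on the work surface; the furniture and walls round the work are solid. World frame = base frame: x ahead of the robot, y to its left, z up, the work surface at z = 0. Lengths are in mm, angles in rad, forces in N, time in s.
With the tool pointing down it reaches from about 350 to 975 mm from the base axis. Payload 7.1 kg.
Tool frame: the origin (TCP) lies at the centre of the arm's flange, where the gripper is bolted on; the fingertips stand 182 mm ahead of it and the grasp point (between the pads) lies 163 mm ahead of it; x points along the fingers, y is the direction in which the jaws open and shut, and the axes are right-handed (so a half turn about x gives the same grasp; the last joint's range is limited). The gripper opens to 88 mm and grips with 3 to 60 N. Pads are 20 mm wide; open, the fingers measure 115 mm over their backs; the gripper's body (75 mm by 178 mm) begins 61 mm behind the grasp point.
Start: joints at [1.118, 0.423, 1.63, -0, 1.089, -0.019], TCP at [262.669, 567.108, 404.675] pointing down, gripper open.
Joint ranges: [-3, 3], [-0.9, 2.11], [0.09, 2.58], [-1.31, 4.45], [0.11, 2.69], [-2.54, 2.54]. Speed limits (rad/s): [2.39, 2.39, 3.01, 3.14, 3.14, 3.14].

### API

Orientations are given as a rotation vector (axis times angle).
In Python, from workcell import readout, viewer, workorder, models gives the robot as it stands. The module is installed in compiled form; this text tells all that it offers.
- The arm moves only by the tool apply_moves, never from a script. Its argument "commands" is a list that holds one entry, the list of rows, each a list of 4 numbers: the shift along the world's x, y, z in m, then the turn about the world's z in rad. A call has 1 to 8 rows; each row is the pose to reach, as a shift and turn from the pose commanded when the call began; what a row does not reach only later rows make up. A row lasts 1/8 s, in which the tool goes at most 62.5 mm and 10.7 degrees, less where a joint would pass 70% of its speed; a pose out of reach is approached as far as the arm can. A call with a gripper value outside its range is refused whole. "gripper" is the finger opening in m, from 0 to 0.0878, set as the call begins (left out, the last holds). The fingers move at their own pace and stop on an object; the grip force is fixed at half the most. Time passes only in rows, so rows that repeat a pose let the fingers close. It gives the time, the measured TCP pose, the force and the opening at its end, in the units of the state.
- readout.get_obs(): the state, without advancing time (a new reading comes with each control period).
- viewer.get_image(name): name is "scene" or "top"; returns a dict with "color" (420x560x3 uint8, red, green, blue), "vertical_fov" (degrees; the focal length in pixels is half the picture's height over the tangent of half this angle, whatever the lens; pixels are square), "cx", "cy" (the principal point, pixels), "D" ([k1, k2, p1, p2, k3] as OpenCV has them; the pictures are not rectified), "rvec" (rotation vector, rad) and "tvec" (3), from world to camera coordinates, as OpenCV has them. Camera axes: x right, y down, z forward; pixel columns grow to the right and rows downward; lengths in mm; the calibration is good to about 2 mm. A picture is of the moment at which its call begins. There is no depth.
- workorder.close_job(): hands the job in, once; it reports no verdict.
Trained networks look in the newest picture that a camera, given by its name, has taken for a name from the list of things; names that differ only in an ending like _2 or _b are one class to them, and where a whole thing is asked for, a point or a joint stands for the part that bears it (a point fixed in the world has none). Each returns a list of dicts, best first, with "conf" (0 to 1); they miss things now and then, are a little off and sometimes report something else, mostly with a low value. They report only what shows in the picture. A call takes as long as a camera call. They do not tell look-alikes from the thing itself.
- models.search_frame(camera, label): "position" ([x, y, z] in mm, in world coordinates, good to about 4 mm: the middle of the surface that is visible of it).
- models.place_of(camera, label): "position" ([x, y, z] in mm, in world coordinates, good to about 4 mm: a listed point, or the origin of a listed thing).
The state is a dict: "t": time; "qpos": joint angles; "qvel": joint speeds; "joint_torque": joint torques, N m; "ee_pos": TCP position; "orientation": TCP orientation; "ft_force": force on the tool from outside, world axes, zero at the start; "moment": the same for the moment, N m; "width": finger opening in mm.
Only numpy, scipy, OpenCV 4.12 (cv2) and the standard library are available. Lean on these libraries where they do the work, as an engineer would, in place of code of your own. Each camera call takes 0.05 s, during which the arm holds its last target.

### The job

Press the plunger of the nut feeder all the way down once, so that it shoves a single nut out at the front, and let the plunger come right back up. Then nudge that nut along the bench with the fingertips, without lifting it, until it lies flat and wholly inside a bay of the low H-shaped steel nest beside it. The other nuts stay in the feeder, and everything else stays where it is.

Things in the scene. Friction and masses are not known exactly. Their poses are not given: they have to be found in the camera images.
- feeder: Grey nut feeder screwed to the bench. Origin on the bench, under its nut magazine's centre line; its -x axis is the front, z up. Magazine: upright steel shaft 40 mm wide (y), 46 high, x = -19 to +17 mm, open at the bottom (nuts stand on the bench), exit 17 mm high in front. Housing behind: 52 mm wide, 35 high, to x = +98 mm, flanges to y = +-46 mm. Turned up to 0.2 rad from world x.
- feeder_exit (a point): Point on the bench 49 mm in front of the feeder's origin (its x = -49 mm). Pressing the plunger drives a pusher 50 mm forward along the bench, at twice the plunger's travel; it leaves the ejected nut's centre about here or a little farther out. The pusher goes back as the plunger rises, and the next nut drops to the bench.
- plunger_top (a point): Centre of the top of the plunger's black round cap (42 mm across, 10 mm thick), on top of the housing 62 mm behind the magazine's centre (feeder x = +62 mm); 75 mm above the bench when up, 50 mm when fully down. Follows the plunger.
- plunger (a joint): Travel of the plunger in m: 0 = up, 0.025 = fully down on its stop. It moves straight down. A spring resists with about 2.5 N at first and 6 N at the bottom (a newton or so more while nuts are moved) and returns it when let go.
- nut1_mid (a point): Centre (half-way up) of the nut that is at the bottom of the magazine at the start, the one to be dispensed: steel hex nut, 26 mm across flats, 30 mm across corners, 13 mm high, about 20 g, lying flat; z axis up. Centre 6.5 mm above the bench.
- nut2_mid (a point): Centre of the second nut in the magazine, the same kind, on top of the first.
- nut3_mid (a point): Centre of the third nut in the magazine, on top of the second.
- nest: Low steel nest fixed to the bench about 125 mm left or right of the ejected nut's spot (side varies), H-shaped from above. Origin on the bench at its middle. Two bays back to back, open to its +y and -y, share a middle wall (y = -3 to +3 mm). Each is 46 mm wide (x = -23 to +23), with side walls to |y| = 39 mm, then lips flared to |y| = 47, |x| = 35 mm. Walls 14 mm high. Its y axis is within 0.3 rad of world y.
- nest_mid (a point): Middle of the nest, on the bench (the origin of body nest). The bays have no floor; a nut slides in on the bench. Pushed home against the middle wall, its centre is 16 to 18 mm from this point. Either bay will do; the one that faces the feeder's centre line is the nearer.
- tape: Roll of masking tape lying flat and loose, 92 mm across, 25 mm high, on the other side of the feeder's centre line from the nest. Origin at the centre of its underside. Leave it alone.
- bolt: Steel bolt with nut, 68 mm long, 22 mm wide, lying loose on the bench to the right of the feeder's housing. Origin under its middle. Leave it alone.
- hex_key: Black hex key, 114 x 37 mm, 7 mm thick, lying loose on the bench to the left of the feeder's housing. Origin under its middle. Leave it alone.
Things that resemble listed ones, but are neither listed nor needed, are in the scene too. What is shaped like the part that bears nut3_mid but black or blue is not meant.

How it is judged:
By the outcome, as a careful person would: the job done as asked, in the order asked, and still so for the second after the job is handed in, with the robot touching nothing.
It also fails if it takes over 59 s, if anything falls off the work surface, if the arm or the gripper's body presses on something with over 40 N, if the wrist force passes 120 N, or if a joint passes its speed limit or range.

## Working session

There is one attempt and no reset: what is moved stays moved. The work goes in short steps, Python scripts to look and compute and a tool call to move; the robot and the scene stay as the last step left them, time stands still between calls to the robot, and variables do not carry over. Pictures are saved under pics/ and viewed, and the job is handed in when it is done.

Besides the shell and the picture viewer there is one more tool, called after "Emit:" by a JSON object that holds its "method" and its "body", one argument or row to a line. apply_moves: Moves the arm, as the interface text tells. Its arguments: {"type":"object","properties":{"commands":{"type":"array","items":{"type":"array","items":{"type":"array","items":{"type":"number"}}}},"gripper":{"type":"number"}},"required":["commands"]}

```bash
mkdir -p pics; cat > h.py <<'E'
import numpy as np, cv2
from workcell import readout, viewer, workorder, models
def cam(n):
    d=viewer.get_image(n); im=d["color"]; f=im.shape[0]/2/np.tan(np.radians(d["vertical_fov"])/2)
    K=np.array([[f,0,d["cx"]],[0,f,d["cy"]],[0,0,1.]]); return im,K,np.array(d["D"],float),np.array(d["rvec"],float),np.array(d["tvec"],float)
def proj(c,P):
    return cv2.projectPoints(np.array(P,float).reshape(-1,1,3),c[3],c[4],c[1],c[2])[0].reshape(-1,2)
def unproj(c,uv,z):
    p=cv2.undistortPoints(np.array(uv,float).reshape(-1,1,2),c[1],c[2]).reshape(-1,2)
    R=cv2.Rodrigues(c[3])[0]; o=-R.T@c[4].ravel(); r=(R.T@np.c_[p,np.ones(len(p))].T).T
    return o+r*((z-o[2])/r[:,2])[:,None]
def save(c,n,crop=None,s=1):
    im=c[0]
    if crop: x0,y0,x1,y1=crop; im=im[y0:y1,x0:x1]
    im=cv2.resize(im,None,fx=s,fy=s,interpolation=cv2.INTER_CUBIC); cv2.imwrite(f"pics/{n}.png",im[:,:,::-1])
E
python3 - <<'E'
from h import *
for n in("scene","top"):
    c=cam(n); save(c,n+"0",s=1.4)
o=readout.get_obs();print(o)
for n in("scene","top"):
  for l in("feeder","feeder_exit","plunger_top","nut1_mid","nut3_mid","nest","nest_mid","tape","bolt","hex_key"):
    print(n,l,[(np.round(r["position"]).tolist(),round(r["conf"],2)) for r in models.place_of(n,l)[:4]])
E
```

```text
{'t': 0.1, 'qpos': array([ 1.11801138e+00,  4.23759510e-01,  1.63059895e+00, -2.72195915e-06,
        1.08858418e+00, -1.89885070e-02]), 'qvel': array([-4.74401691e-04, -1.40772952e-03, -9.56242415e-04,  7.95991059e-04,
        1.27896985e-03,  1.69290450e-05]), 'joint_torque': array([-1.43961984e-04, -5.45609021e+01, -2.74323428e+01,  6.44419785e-02,
        1.87910954e-02, -5.89376100e-05]), 'ee_pos': array([262.56159969, 566.90214011, 403.98806972]), 'orientation': array([ 0.33919442,  1.54420345, -0.34127054]), 'ft_force': array([0.24116886, 0.03209268, 0.4509027 ]), 'moment': array([-0.03274471,  0.01451917, -0.02612319]), 'width': 87.97207441679237}
scene feeder [([534.0, -147.0, -2.0], 0.67)]
scene feeder_exit [([534.0, -146.0, 16.0], 0.58)]
scene plunger_top [([596.0, -153.0, 74.0], 0.89)]
scene nut1_mid []
scene nut3_mid [([396.0, 12.0, 5.0], 0.75), ([535.0, -142.0, 29.0], 0.59)]
scene nest [([498.0, -20.0, 1.0], 0.77)]
scene nest_mid [([497.0, -22.0, 0.0], 0.76), ([532.0, -149.0, 17.0], 0.68), ([535.0, -149.0, 10.0], 0.16)]
scene tape [([463.0, -262.0, 1.0], 0.58)]
scene bolt [([568.0, -278.0, -2.0], 0.74)]
scene hex_key [([608.0, -43.0, 1.0], 0.92)]
top feeder [([534.0, -148.0, -0.0], 0.66)]
top feeder_exit []
top plunger_top [([594.0, -154.0, 74.0], 0.57)]
top nut1_mid [([497.0, -24.0, 1.0], 0.18)]
top nut3_mid [([398.0, 11.0, 4.0], 0.66), ([535.0, -145.0, 30.0], 0.61), ([397.0, -158.0, 7.0], 0.55)]
top nest [([494.0, -23.0, -2.0], 0.64)]
top nest_mid [([496.0, -22.0, -2.0], 0.8)]
top tape [([462.0, -258.0, -1.0], 0.73)]
top bolt [([563.0, -282.0, 2.0], 0.54)]
top hex_key [([611.0, -42.0, -2.0], 0.45)]
```

View pics/scene0.png

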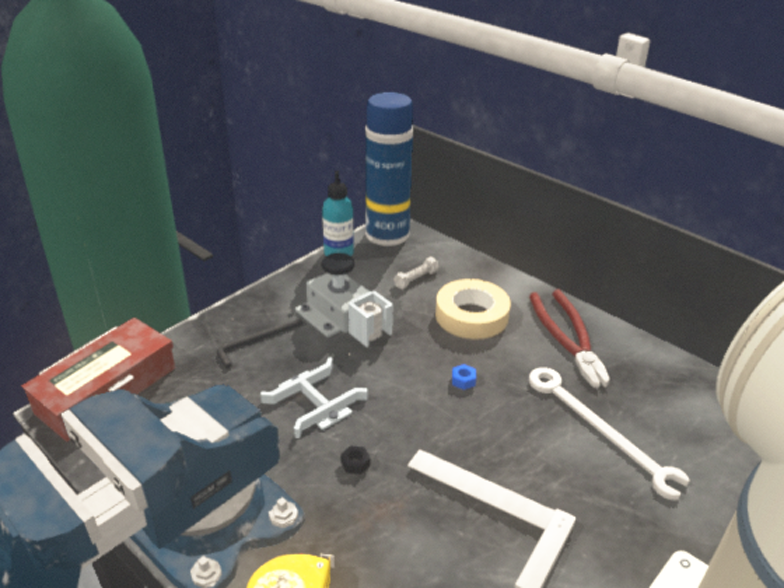

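View pics/top0.png

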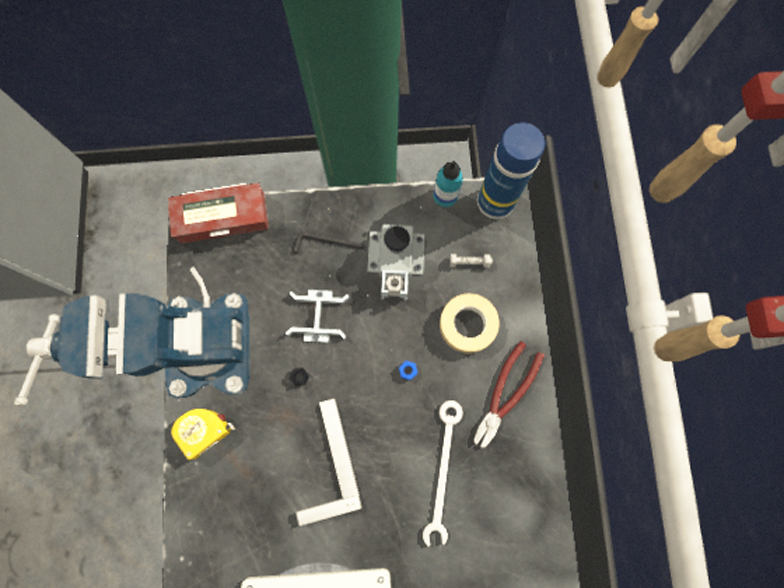

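The top picture (×1.4) shows the feeder magazine at about (395,283), its cap at (397,238) and the nest at (318,315). The tape is at (470,323), and the look-alike nuts are black at (299,377) and blue at (408,371). I'll enlarge it to measure the feeder and nest orientations.

```bash
python3 - <<'E'
from h import *
c=cam("top"); save(c,"topcrop",(180,140,380,290),4)
print(proj(c,[[534,-147,0],[485,-143,0],[497,-22,14],[595,-153,75]]))
c=cam("scene"); save(c,"sccrop",(140,170,380,350),3.3)
E
```

```text
[[281.88343173 205.07525798]
 [281.68171791 226.08603374]
 [227.48339979 223.32431966]
 [282.96568469 168.99856233]]
```

View pics/topcrop.png

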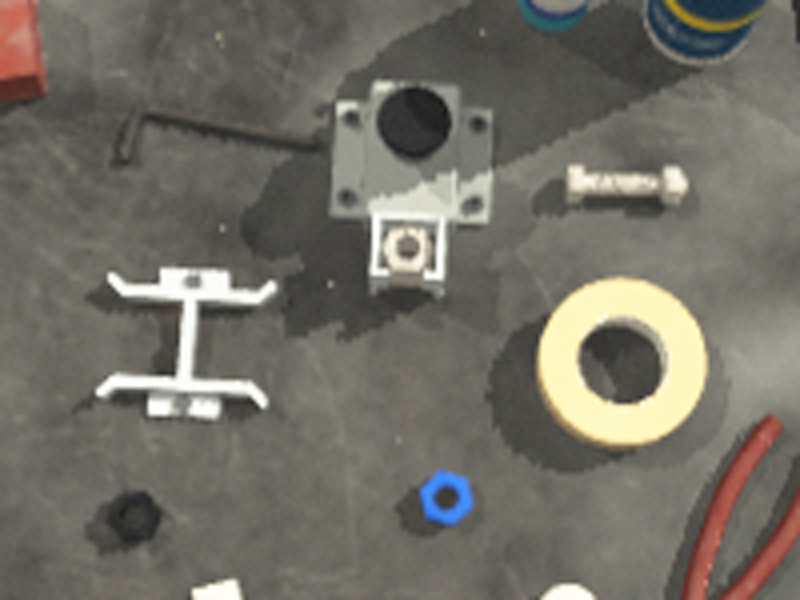

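View pics/sccrop.png

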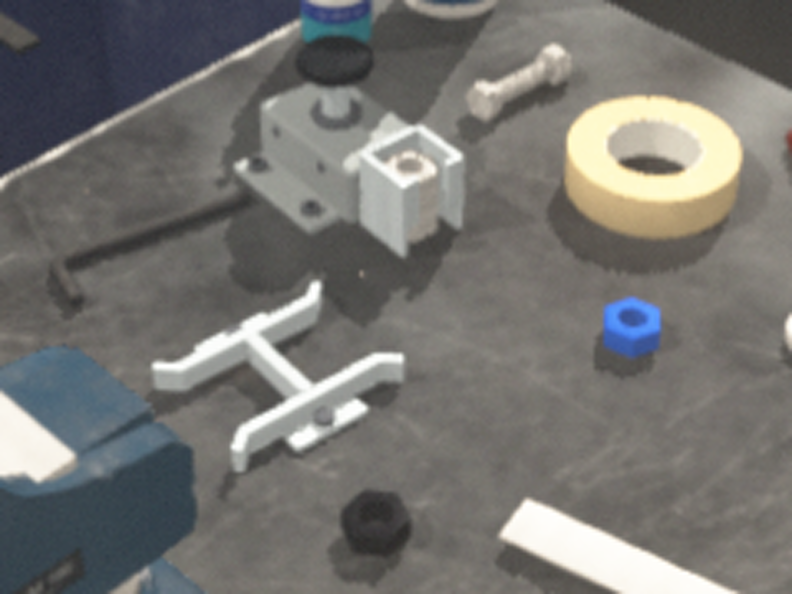

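```bash
python3 - <<'E'
from h import *
c=cam("top")
P=lambda a,z: np.round(unproj(c,[(180+(u+.5)/4-.5,140+(v+.5)/4-.5) for u,v in a],z),1)[:,:2]
n=P([(191,298),(185,378),(112,276),(272,286),(100,393),(264,403)],14);print(n)
print("nest lips mean",n[2:].mean(0),"wall",n[:2].mean(0))
for a,b in((0,1),(2,3),(4,5)):
    d=n[b]-n[a];print(np.arctan2(d[1],d[0]))
print("cap",P([(414,122)],75)); print("mag",P([(373,217),(447,219),(370,287),(443,290)],46)); print("nut",P([(408,248)],39))
print("flange",P([(336,102),(494,110),(330,216),(490,222)],3))
import time
for k in range(3):
  for n in("scene","top"):
    cam(n)
    for l in("feeder","plunger_top","nest"):
      print(n,l,[(np.round(r["position"],1).tolist()) for r in models.place_of(n,l)[:1]])
E
```

```text
[[518.1 -22.6]
 [472.7 -17.4]
 [534.   21.4]
 [521.9 -68.5]
 [467.5  30.2]
 [455.6 -60.6]]
nest lips mean [494.75  -19.375] wall [495.4 -20. ]
3.0275521683793887
-1.7045862936591325
-1.701110887790404
cap [[ 592.4 -153.2]]
mag [[ 549.2 -127.8]
 [ 545.2 -168.2]
 [ 510.  -123.5]
 [ 505.5 -163. ]]
nut [[ 532.1 -145.9]]
flange [[ 632.6 -111.2]
 [ 621.2 -203.1]
 [ 563.6 -103.4]
 [ 553.6 -195.1]]
scene feeder [[534.4, -147.6, -0.0]]
scene plunger_top [[597.2, -153.1, 72.0]]
scene nest [[497.0, -20.6, -0.8]]
top feeder [[535.7, -151.5, -0.7]]
top plunger_top [[596.4, -153.3, 74.1]]
top nest [[498.5, -24.2, -2.3]]
scene feeder [[535.4, -147.4, -1.5]]
scene plunger_top [[593.7, -151.0, 70.7]]
scene nest [[496.7, -19.3, -2.2]]
top feeder [[533.2, -147.9, -0.0]]
top plunger_top [[596.9, -153.9, 72.8]]
top nest [[494.9, -25.9, 0.8]]
scene feeder [[533.6, -146.2, -2.6]]
scene plunger_top [[595.8, -152.9, 74.4]]
scene nest [[496.6, -18.5, -0.6]]
top feeder [[535.9, -146.4, -2.8]]
top plunger_top [[592.4, -152.6, 71.5]]
top nest [[496.3, -20.6, -0.8]]
```

```bash
python3 - <<'E'
from h import *
c=cam("top"); print("bottles base teal/blue",unproj(c,[(446/1.4,203/1.4),(495/1.4,213/1.4)],0)[:,:2], "vise",unproj(c,[(250/1.4,390/1.4),(250/1.4,290/1.4)],20)[:,:2])
o=readout.get_obs();R=cv2.Rodrigues(o["orientation"])[0];print(R.round(3),o["t"],o["ee_pos"])
E
```

```text
bottles base teal/blue [[ 675.05212938 -244.83965714]
 [ 651.31671511 -326.10077276]] vise [[381.18039042  88.33775308]
 [540.50319662  85.80078525]]
[[-0.     0.42   0.907]
 [-0.     0.907 -0.42 ]
 [-1.    -0.    -0.   ]] 2.5 [262.67620598 567.09446725 404.64653897]
```

Emit:
{"method": "apply_moves", "body": {
  "commands": [
    [[0.02,-0.045,0.03,0.04],[0.04,-0.09,0.05,0.08],[0.062,-0.135,0.05,0.12],[0.085,-0.18,0.05,0.16],[0.106,-0.23,0.05,0.2],[0.13,-0.28,0.05,0.24],[0.152,-0.33,0.05,0.28],[0.175,-0.38,0.05,0.3]]
  ],
  "gripper": 0
}}

```text
t: 3.5
ee_pos: [438.1, 185.4, 455.0]
orientation: [0.104, 1.568, -0.104]
ft_force: [0.3, 0.4, -0.4]
width: 11.4
```

Emit:
{"method": "apply_moves", "body": {
  "commands": [
    [[0.02,-0.045,0.0,0],[0.042,-0.09,0.0,0],[0.063,-0.135,0.0,0],[0.084,-0.18,-0.01,0],[0.105,-0.225,-0.03,0],[0.126,-0.27,-0.06,0],[0.145,-0.31,-0.095,0],[0.157,-0.338,-0.135,0]]
  ]
}}

```text
t: 4.5
ee_pos: [595.6, -152.9, 319.1]
orientation: [0.106, 1.566, -0.106]
ft_force: [0.5, -0.1, -0.0]
width: 0.3
```

```bash
python3 - <<'E'
from h import *
c=cam("scene"); save(c,"s1",(140,20,480,290),2.3); o=readout.get_obs(); print(o["t"],o["ee_pos"],o["ft_force"],o["width"])
t=o["ee_pos"]+[0,0,-182]; print(proj(c,[t]), (proj(c,[t])-[140,20])*2.3)
E
```

```text
4.55 [ 594.72949795 -154.72354929  313.42503973] [-0.83853102 -2.1380952  -2.46119419] 0.4311562319617979
[[240.3541613  156.86780714]] [[230.814571   314.79595641]]
```

View pics/s1.png

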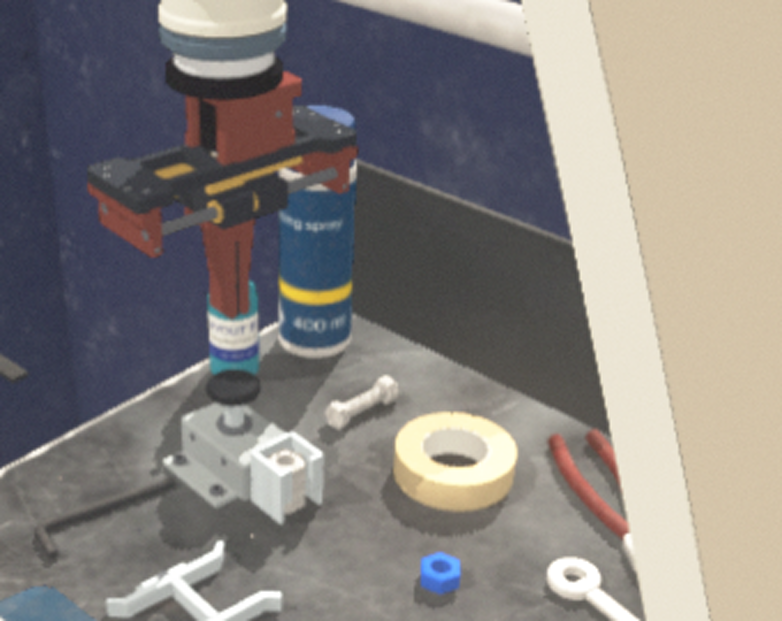

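Tips (230,315) hang above the cap (233,385), as expected. Lowering.

Emit:
{"method": "apply_moves", "body": {
  "commands": [
    [[0,0,-0.03,0],[0,0,-0.05,0],[0,0,-0.056,0],[0,0,-0.056,0]]
  ]
}}

```text
t: 5.05
ee_pos: [594.8, -150.6, 264.0]
orientation: [0.105, 1.568, -0.105]
ft_force: [0.4, 0.2, 0.1]
width: 0.8
```

Emit:
{"method": "apply_moves", "body": {
  "commands": [
    [[0,0,-0.006,0],[0,0,-0.01,0],[0,0,-0.014,0],[0,0,-0.018,0],[0,0,-0.022,0],[0,0,-0.026,0],[0,0,-0.029,0],[0,0,-0.031,0]]
  ]
}}

```text
t: 6.05
ee_pos: [595.2, -150.9, 233.2]
orientation: [0.105, 1.567, -0.105]
ft_force: [0.0, 0.8, 5.8]
width: 0.4
```

Emit:
{"method": "apply_moves", "body": {
  "commands": [
    [[0,0,-0.0005,0],[0,0,-0.001,0]]
  ]
}}

```text
t: 6.3
ee_pos: [595.2, -150.9, 232.3]
orientation: [0.105, 1.567, -0.105]
ft_force: [0.7, 1.0, 6.5]
width: 0.4
```

Emit:
{"method": "apply_moves", "body": {
  "commands": [
    [[0,0,-0.0007,0],[0,0,-0.0012,0],[0,0,-0.0012,0]]
  ]
}}

```text
t: 6.68
ee_pos: [595.2, -150.9, 231.9]
orientation: [0.105, 1.566, -0.105]
ft_force: [-2.3, 2.0, 14.0]
width: 0.4
```

Force rose to 14 N against a spring of about 6 N, so the plunger is on its stop. Letting it rise.

Emit:
{"method": "apply_moves", "body": {
  "commands": [
    [[0,0,0.004,0],[0,0,0.01,0],[0,0,0.016,0],[0,0,0.022,0],[0,0,0.03,0],[0,0,0.05,0],[-0.03,-0.01,0.07,0],[-0.06,-0.02,0.08,0]]
  ]
}}

```text
t: 7.68
ee_pos: [534.1, -171.0, 312.2]
orientation: [0.104, 1.567, -0.105]
ft_force: [-0.4, -0.4, 0.4]
width: 0.5
```

```bash
python3 - <<'E'
from h import *
c=cam("scene"); save(c,"s2",(140,140,380,320),3.3)
c=cam("top"); save(c,"t2",(180,140,380,290),4)
for n in("scene","top"):
  for l in ("plunger_top","nut1_mid"):
    print(n,l,[(np.round(r["position"],1).tolist(),round(r["conf"],2)) for r in models.place_of(n,l)[:5]])
o=readout.get_obs(); print(o["t"],o["ee_pos"],o["ft_force"])
E
```

```text
scene plunger_top [([597.0, -153.5, 74.3], 0.56), ([498.5, -20.1, -1.5], 0.43)]
scene nut1_mid [([485.4, -142.0, 8.8], 0.62)]
top plunger_top []
top nut1_mid []
7.975 [ 535.46945239 -170.76951145  310.66604364] [ 1.11749397 -0.02234479 -0.23495563]
```

View pics/s2.png

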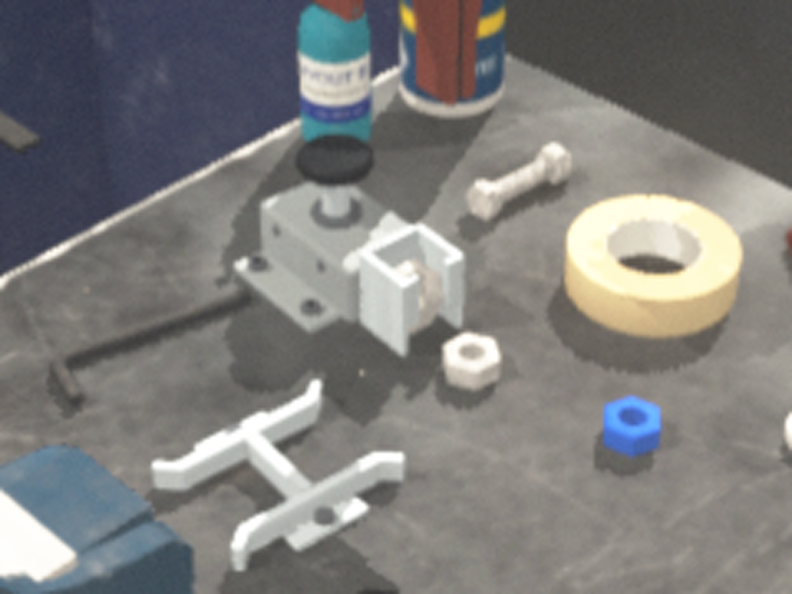

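View pics/t2.png

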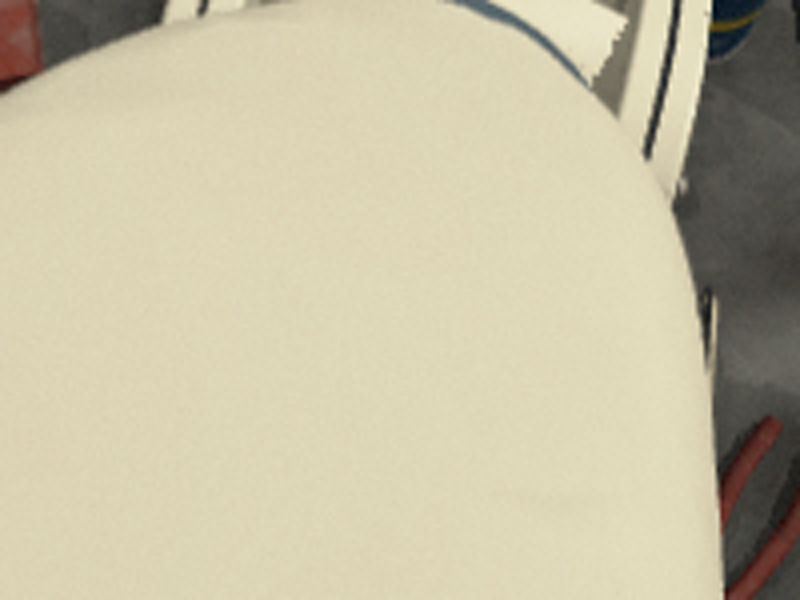

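One steel nut is out at (472,360), the plunger is up, and the other two have dropped in the magazine. Next I'll measure the nut's position from its top-face centre at (472,351), z=13, and recheck the nest in this same camera.

```bash
python3 - <<'E'
from h import *
c=cam("scene")
P=lambda a,z: np.round(unproj(c,[(140+(u+.5)/3.3-.5,140+(v+.5)/3.3-.5) for u,v in a],z),1)[:,:2]
print("nut top",P([(472,351)],13)); print("corners",P([(443,348),(460,335),(491,338),(500,352),(482,367),(453,363)],13))
print("nest lips/wall",P([(155,465),(320,382),(235,542),(403,455),(250,418),(302,492)],14))
print([(np.round(r["position"],1).tolist(),round(r["conf"],2)) for r in models.place_of("scene","nut1_mid")[:5]])
E
```

```text
nut top [[ 484.6 -141. ]]
corners [[ 496.6 -132.7]
 [ 497.4 -146. ]
 [ 484.6 -155.1]
 [ 474.1 -150.1]
 [ 472.8 -135.4]
 [ 485.2 -127.7]]
nest lips/wall [[534.   21.8]
 [521.3 -71.5]
 [471.1  28.5]
 [456.5 -62.6]
 [526.5 -30.3]
 [472.6 -13.4]]
[([486.9, -143.9, 6.6], 0.49)]
```

Emit:
{"method": "apply_moves", "body": {
  "commands": [
    [[-0.01,-0.002,0,-0.17],[-0.02,-0.004,0,-0.34],[-0.03,-0.006,0,-0.52],[-0.04,-0.008,0,-0.7],[-0.053,-0.009,0,-0.88],[-0.053,-0.009,-0.02,-1.06],[-0.053,-0.009,-0.04,-1.24],[-0.053,-0.009,-0.06,-1.42]]
  ],
  "gripper": 0.008
}}

```text
t: 9.07
ee_pos: [482.3, -179.7, 249.6]
orientation: [1.201, 1.215, -1.201]
ft_force: [0.5, 0.2, 0.3]
width: 7.9
```

Emit:
{"method": "apply_moves", "body": {
  "commands": [
    [[0,0,0,-0.12],[0,0,-0.02,-0.12],[0,0,-0.02,-0.12],[0,0,-0.02,-0.12]]
  ]
}}

```text
t: 9.57
ee_pos: [482.0, -179.8, 230.5]
orientation: [1.284, 1.159, -1.284]
ft_force: [0.1, 0.4, -0.2]
width: 8.0
```

```bash
python3 - <<'E'
from h import *
c=cam("scene"); save(c,"s3",(140,110,380,290),3.3)
o=readout.get_obs(); print(o["t"],o["ee_pos"],o["ft_force"],o["width"],o["qpos"]);print(cv2.Rodrigues(o["orientation"])[0].round(3))
E
```

```text
9.625 [ 482.06615638 -179.85938179  230.80058722] [0.3257648  0.2262289  0.48411576] 7.926818130612098 [-3.80239801e-01  5.40682350e-01  1.96761353e+00  3.32355729e-05
  6.32875122e-01 -2.77607785e-01]
[[ 0.     0.995 -0.102]
 [-0.    -0.102 -0.995]
 [-1.     0.     0.   ]]
```

View pics/s3.png

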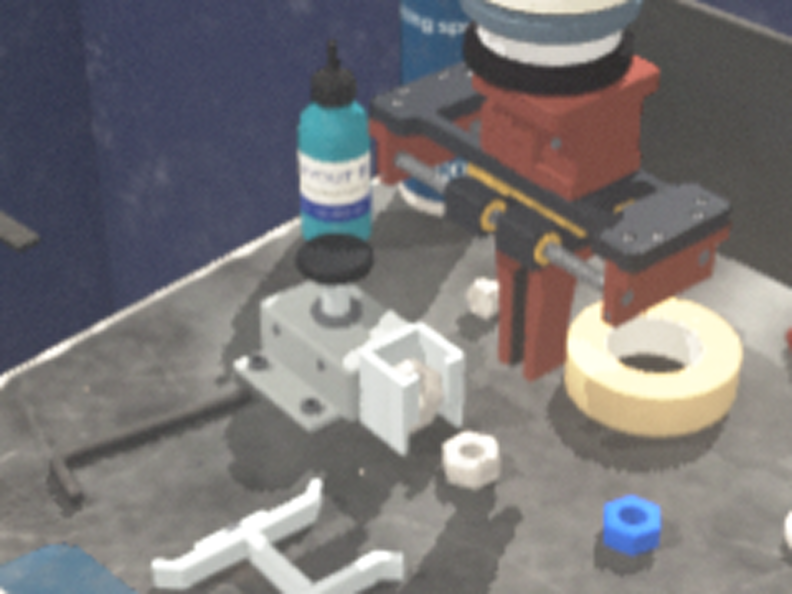

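Emit:
{"method": "apply_moves", "body": {
  "commands": [
    [[0,0,-0.02,0],[0,0,-0.035,0],[0,0,-0.042,0],[0,0,-0.0445,0],[0,0,-0.0445,0]]
  ]
}}

```text
t: 10.25
ee_pos: [481.8, -179.9, 186.1]
orientation: [1.285, 1.159, -1.285]
ft_force: [0.1, 0.4, -0.9]
width: 7.7
```

Emit:
{"method": "apply_moves", "body": {
  "commands": [
    [[0.0005,0.006,0,0],[0.001,0.012,0,0],[0.0014,0.018,0,0],[0.0019,0.024,0,0],[0.0024,0.03,0,0],[0.0028,0.036,0,0],[0.0033,0.042,0,0],[0.0038,0.048,0,0]]
  ]
}}

```text
t: 11.25
ee_pos: [485.5, -131.5, 186.0]
orientation: [1.285, 1.159, -1.285]
ft_force: [0.0, -0.3, 0.3]
width: 7.9
```

```bash
cat > look.py <<'E'
from h import *
import sys
c=cam("scene"); save(c,sys.argv[1],(180,200,340,320),5)
o=readout.get_obs(); print(o["t"],o["ee_pos"],o["ft_force"],o["width"])
print([(np.round(r["position"],1).tolist(),round(r["conf"],2)) for r in models.place_of("scene","nut1_mid")[:5]])
E
python3 look.py s4
```

```text
11.3 [ 485.48122735 -131.03132873  185.93480274] [-0.20042209  1.46971875 -0.01506063] 7.730522716637035
[([490.0, -110.9, 8.6], 0.56)]
```

View pics/s4.png

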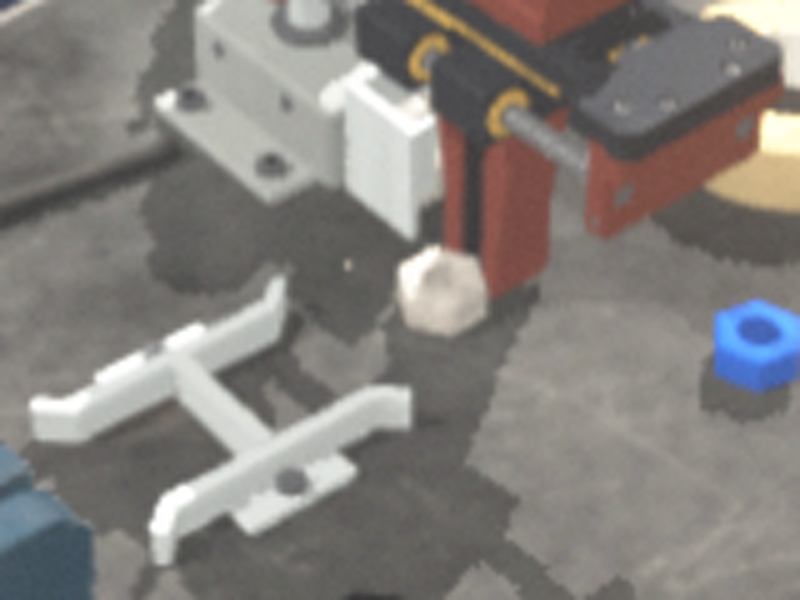

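```bash
python3 - <<'E'
from h import *
c=cam("scene")
P=lambda a,z: np.round(unproj(c,[(180+(u+.5)/5-.5,200+(v+.5)/5-.5) for u,v in a],z),1)[:,:2]
print("nut",P([(442,274)],13),P([(398,272),(424,249),(483,290),(432,303)],13)); print("bay lips near",P([(278,285),(405,393)],14),"wall",P([(175,358),(260,445)],14))
E
```

```text
nut [[ 487.6 -109.1]] [[ 498.5  -99.9]
 [ 500.4 -114. ]
 [ 472.7 -112.5]
 [ 480.2  -96.7]]
bay lips near [[520.9 -67.9]
 [456.8 -60.3]] wall [[519.  -21.9]
 [472.3 -14.1]]
```

Emit:
{"method": "apply_moves", "body": {
  "commands": [
    [[0.0004,0.006,0,0],[0.0008,0.012,0,0],[0.0012,0.018,0,0],[0.0016,0.024,0,0],[0.002,0.03,0,0],[0.0024,0.036,0,0],[0.0028,0.042,0,0],[0.0032,0.048,0,0]]
  ]
}}

```text
t: 12.4
ee_pos: [488.7, -83.5, 186.0]
orientation: [1.285, 1.159, -1.285]
ft_force: [-1.2, -0.0, 0.3]
width: 8.0
```

```bash
python3 look.py s5
```

```text
12.45 [488.68075671 -83.03491272 185.94591461] [-0.40885544 -0.09157789  0.25284927] 8.013288078870877
[([495.4, -67.2, 11.3], 0.72)]
```

View pics/s5.png

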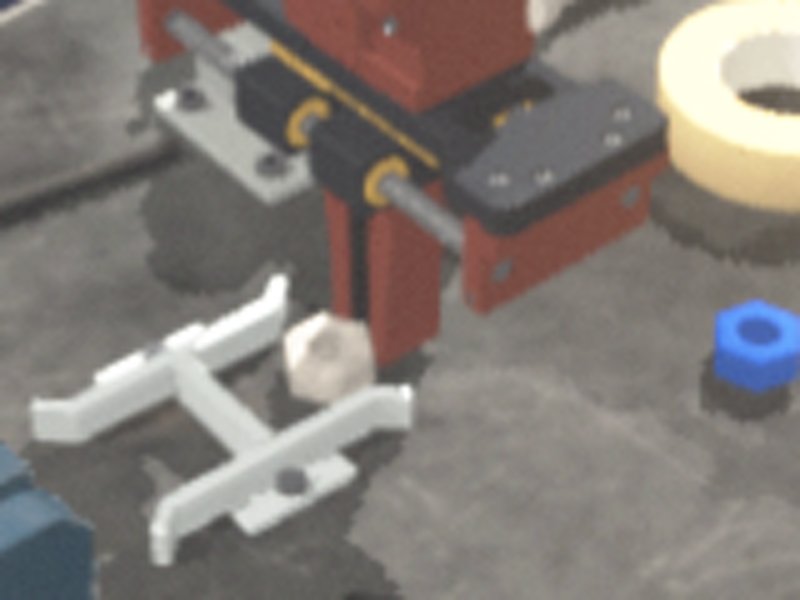

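The nut, at about (328,342), is centred in the bay mouth. Carrying on.

Emit:
{"method": "apply_moves", "body": {
  "commands": [
    [[0.0005,0.005,0,0],[0.001,0.01,0,0],[0.0014,0.014,0,0],[0.0018,0.018,0,0],[0.002,0.02,0,0],[0.0021,0.021,0,0]]
  ]
}}

```text
t: 13.25
ee_pos: [490.8, -62.8, 186.0]
orientation: [1.285, 1.159, -1.285]
ft_force: [-0.0, -0.2, -0.9]
width: 8.3
```

```bash
python3 look.py s6
```

```text
13.3 [490.79740736 -62.75998307 185.97064168] [-0.10430319  0.32841968  0.05986902] 7.99778050368404
[([495.4, -47.7, 8.0], 0.69)]
```

View pics/s6.png

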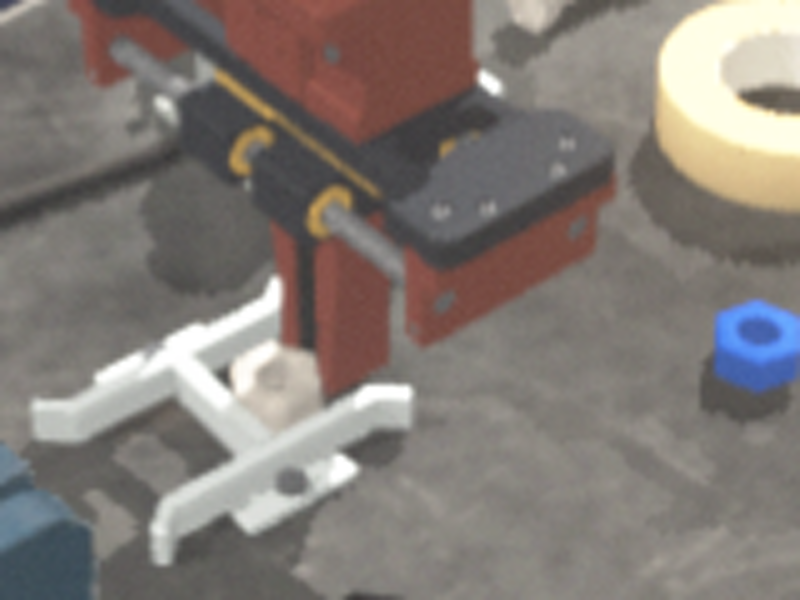

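Emit:
{"method": "apply_moves", "body": {
  "commands": [
    [[0.0001,0.0008,0,0],[0.0002,0.0016,0,0],[0.0003,0.0022,0,0]]
  ]
}}

```text
t: 13.72
ee_pos: [491.1, -60.7, 186.0]
orientation: [1.285, 1.159, -1.285]
ft_force: [0.1, -1.4, 0.1]
width: 7.8
```

Emit:
{"method": "apply_moves", "body": {
  "commands": [
    [[0.0001,0.0005,0,0],[0.0001,0.001,0,0]]
  ]
}}

```text
t: 13.98
ee_pos: [491.2, -60.0, 186.0]
orientation: [1.284, 1.158, -1.285]
ft_force: [-0.7, -5.2, 1.0]
width: 7.9
```

The 5 N reaction means the nut is home against the middle wall. Backing straight off, then up.

Emit:
{"method": "apply_moves", "body": {
  "commands": [
    [[-0.0003,-0.003,0,0],[-0.001,-0.01,0,0],[-0.0025,-0.025,0,0],[-0.004,-0.04,0.01,0],[-0.004,-0.04,0.04,0],[-0.004,-0.04,0.09,0],[-0.004,-0.04,0.14,0],[-0.004,-0.04,0.19,0]]
  ]
}}

```text
t: 14.98
ee_pos: [486.6, -100.6, 378.3]
orientation: [1.286, 1.158, -1.285]
ft_force: [0.5, -0.6, 0.0]
width: 8.0
```

Emit:
{"method": "apply_moves", "body": {
  "commands": [
    [[-0.03,0.05,0,0],[-0.05,0.1,0,0],[-0.07,0.15,0,0],[-0.07,0.2,0,0],[-0.07,0.25,0,0],[-0.07,0.3,0,0],[-0.07,0.35,0,0],[-0.07,0.35,0,0]]
  ]
}}

```text
t: 15.98
ee_pos: [417.5, 252.2, 376.7]
orientation: [1.284, 1.16, -1.281]
ft_force: [-0.7, -1.1, -0.6]
width: 7.9
```

```bash
python3 look.py s7; python3 - <<'E'
from h import *
c=cam("top"); save(c,"t7",(180,140,380,290),4)
c=cam("scene"); save(c,"s7f",s=1.4)
E
```

```text
16.025 [417.19756286 250.73845539 376.38466001] [ 0.40807247 -0.92696505 -1.08396515] 7.865967569365843
[([494.5, -41.7, 8.7], 0.46)]
```

View pics/s7.png

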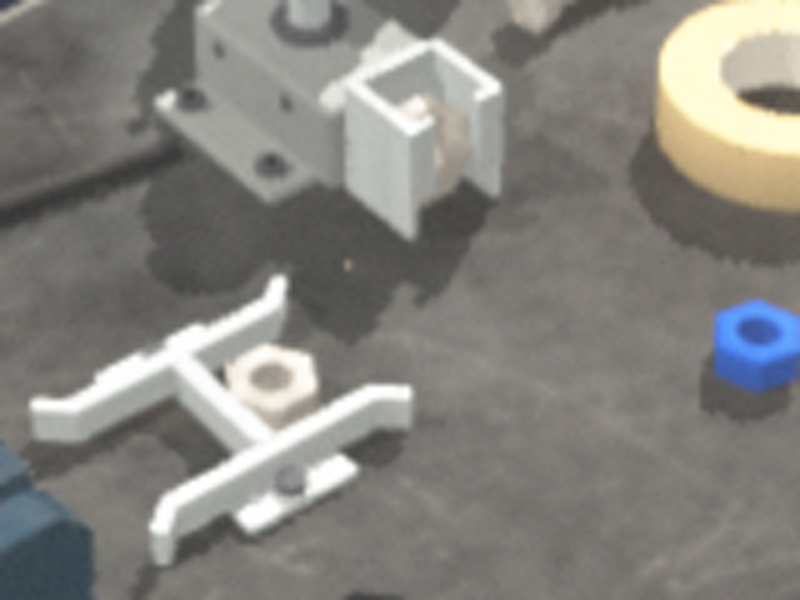

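View pics/t7.png

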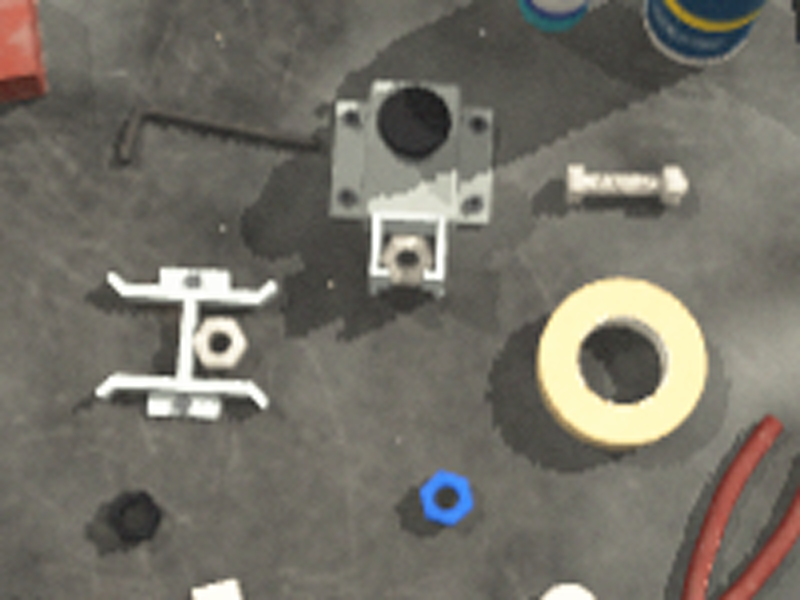

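View pics/s7f.png

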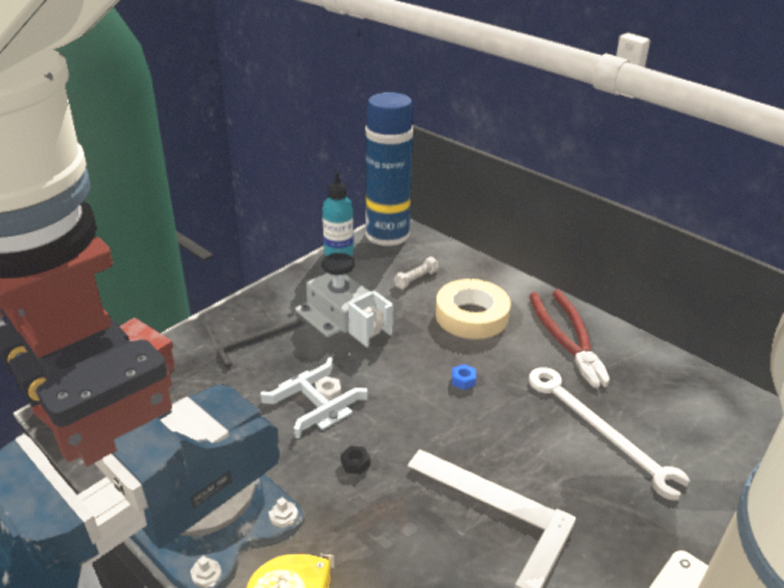

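The nut lies flat in the near bay against the middle wall: (270,380) in s7, (220,343) in t7. The plunger is up, two nuts remain in the feeder, and everything else looks unmoved. I'll raise the arm clear of the vise before handing in.

Emit:
{"method": "apply_moves", "body": {
  "commands": [
    [[0,0,0.03,0],[0,0,0.06,0],[0,0,0.08,0],[0,0,0.08,0],[0,0,0.08,0]]
  ]
}}

```text
t: 16.8
ee_pos: [417.0, 249.4, 455.2]
orientation: [1.285, 1.158, -1.287]
ft_force: [0.2, -0.1, -0.5]
width: 8.0
```

```bash
python3 - <<'E'
from h import *
o=readout.get_obs(); print(o["t"],o["ee_pos"],o["ft_force"]); print(workorder.close_job())
E
```

```text
16.8 [417.0204669  249.37229891 455.19065079] [ 0.18792914 -0.06214694 -0.54228931]
the job is handed in; nothing more can be done
None
```

The nut is in the nest, and I handed the job in at 16.8 s; `close_job()` gives no verdict.

- **Press:** I pressed the plunger once to its stop. The force rose to 14 N there, against about 6 N from the spring. It came back up and one nut was out.
- **Push:** I pushed the nut along the bench with slightly opened fingertips into the nest bay facing the feeder. A 5 N reaction showed it had reached the middle wall.
- **Last checks:** In the final pictures the nut lies flat inside the bay, the plunger is up and the stack left in the magazine is lower. I saw no change in the tape, bolt, hex key or look-alike nuts. The force on the raised arm was about zero.
- **Disagreement:** The detection network put the nut's centre about 4 mm farther out, at y = -41.7. The fingertip position gave about y = -38. Both are inside the bay.

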